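Turn the cart wheel until its valve is at the top

ROBOT

A 6-joint arm with a two-finger parallel gripper is mounted at the origin on the work surface. World frame = base frame: x ahead of the robot, y to its left, z up, the work surface at z = 0. Lengths are in m, angles in rad, forces in N, time in s.
With the tool pointing down it reaches from about 0.4 to 0.825 m from the base axis. Payload 7 kg.
Tool frame: the origin (TCP) lies midway between the tips of the shut fingers; the grasp point (between the pads) lies 19 mm behind it; z points along the fingers, y is the line along which they close (so a half turn about z gives the same grasp; the last joint's range is limited). The gripper opens to 88 mm and grips with 3 to 60 N. Pads are 19 mm wide; open, the fingers measure 130 mm over their backs; the gripper's body (78 mm by 193 mm) begins 47 mm behind the grasp point.
Start: joints at [1.551, 0.359, 0.012, 0, -1.224, -0.288], TCP at [0.205, 0.643, 0.227] pointing down, gripper open.
Joint ranges: [-3.07, 3.07], [-1.43, 2.12], [-1.02, 1.25], [-3.03, 1.67], [-3.05, -0], [-3.03, 3.03]. Speed limits (rad/s): [2.39, 2.39, 3.01, 3.14, 3.14, 3.14].

INTERFACE

Orientations are given as [roll, pitch, yaw] about the fixed x, y, z axes, in that order (R = Rz(yaw) Ry(pitch) Rx(roll)).
In Python, from station import telemetry, eyes, ticket, recognise, trace gives the robot as it stands. The module is installed in compiled form; this text tells all that it offers.
- The arm moves only by the tool servo_tool, never from a script. Its argument "series" is a list that holds one entry, the list of rows, each a list of 4 numbers: the shift along the tool's x, y, z in mm, then the turn about the tool's z in rad. In form: [[[x, y, z, roll], ...]]. A call has exactly 10 rows; each row shifts and turns the commanded pose from where the row before left it, along the tool's axes as they then stand; what a row does not reach is not made up. A row lasts 1/12 s, in which the tool goes at most 41.7 mm and 7.16 degrees, less where a joint would pass 70% of its speed; a pose out of reach is approached as far as the arm can. A call is refused whole if a number of a shift passes 41.7 or a number of a turn 0.125, either way. A call with a gripper value outside its range is refused whole. "claw" is the gripper's target within -1 to 1 (shut at 1, half-way at 0, fully open at -1), set as the call begins (left out, the last holds). The fingers move at their own pace and stop on an object; "grip_force" is the grip in N (left out, the last holds). Time passes only in rows, so rows that do not move let the fingers close, or fill a call up. It gives the time, the measured TCP pose, the force, the opening and the grip force at its end, in the units of the state.
- telemetry.get_state(): the state, without advancing time (a new reading comes with each control period).
- eyes.grab_frame(name): name is "side" or "top" or "wrist"; returns the picture (384x512x3 uint8, red, green, blue); there is no depth.
- eyes.calibration(name): a dict with "mtx" (3x3 intrinsics, pixels), "rvec" (rotation vector, rad) and "tvec" (3), from world to camera coordinates, as OpenCV has them. Camera axes: x right, y down, z forward; pixel columns grow to the right and rows downward; lengths in m; the calibration is good to about 2 mm. A picture is of the moment at which its call begins: read the wrist's pose just before it. calibration takes no time and is no camera call; for the wrist camera it gives the pose at the moment of the call.
- ticket.job_done(): hands the job in; it is judged then, once.
Trained networks look in the newest picture that a camera, given by its name, has taken for a name from the list of things; names that differ only in an ending like _2 or _b are one class to them, and where a whole thing is asked for, a point or a joint stands for the part that bears it (a point fixed in the world has none). Each returns a list of dicts, best first, with "conf" (0 to 1); they miss things now and then, are a little off and sometimes report something else, mostly with a low value. They report only what shows in the picture. A call takes as long as a camera call.
- recognise(camera, name): "position" ([x, y, z] in m, in world coordinates, good to about 4 mm: the middle of the surface that is visible of it).
- trace(camera, name): "mask" (384x512 bool, what is visible of it).
The state is a dict: "t": time; "q": joint angles; "qd": joint speeds; "joint_efforts": joint torques, N m; "eef_pos": TCP position; "ee_rot": TCP orientation; "force": force on the tool from outside, world axes, zero at the start; "moment": the same for the moment, N m; "width": finger opening in m; "gripper_force": force on a finger pad.
Only numpy, scipy, OpenCV 4.12 (cv2) and the standard library are available. Lean on these libraries where they do the work, as an engineer would, in place of code of your own. Each camera call takes 0.05 s, during which the arm holds its last target. There are 200 camera calls.

TASK

The cart wheel on the bench stand must have its valve at the top before it goes to the air pump: push its spokes round with your fingertips, one after another, until the valve stem is at twelve o'clock, straight up above the axle, then back off and leave the wheel standing still. Only push on the metal spokes: the tyre is freshly glued, so neither press on it nor on its valve stem. Leave the can, the power driver and the tub where they are.

Things in the scene. Friction and masses are not known exactly. Their poses are not given: they have to be found in the camera images.
- axle (a point): Centre of the upright wheel (280 mm diameter), on its axle, 160 mm above the table; fixed. x runs level along the axle from the spoked front face (robot side) to the back; y level across the wheel, to the left; z up. The fixed steel stand is behind and below: base plate 200 x 220 x 12 mm, post 32 mm wide, 50 to 80 mm behind the centre plane. The wheel's front is free.
- wheel (a joint): Turning angle of the wheel, rad, growing clockwise as seen from the robot. 0 (or any multiple of 6.283): valve straight above the axle; at q the valve is q clockwise from the top. Turns both ways without stops in a stiff bearing (0.25 N m friction): it stays where it is left. Five equal spokes, valve half-way between two: spokes at q + 36, 108, 180, 252, 324 degrees clockwise from the top.
- hub (a point): Centre of the hub's front face, 56 mm in front of the wheel's centre plane; hub radius 24 mm. The spokes are straight radial aluminium bars 18 mm wide, lying 22 to 52 mm in front of the centre plane (proud of the tyre), from the hub to 95 mm radius, where a foot joins the rim (radius 97 to 106 mm, 16 mm to either side of the centre plane). Between spokes the wheel is open.
- valve (a point): Point half-way along the valve stem: a thin bent brass stem with a black cap, 9 to 14 mm thick, that stands inward from the rim towards the hub and slants out to the back of the wheel: from 100 mm radius in the centre plane to its cap at 64 mm radius, 38 mm behind the centre plane. This point is at 70 mm radius, 20 mm behind the centre plane, and turns with the wheel.
- tyre: Black rubber tyre together with the valve stem; origin at the wheel's centre, x along the axle to the back, z from the axle towards the valve. It turns with the wheel. Ring of round section 36 mm, from 104 to 140 mm radius, 18 mm to either side of the centre plane. Not to be pressed on.
- can: Bystander: plain upright can, 52 mm diameter, 150 mm high, beside the wheel on the robot's left; origin at the centre of its underside.
- driver: Bystander: red and black power driver lying on its side, about 200 x 170 mm, 55 mm high, on the right of the wheel; origin on the table under its barrel.
- tub: Bystander: small open plastic tub 100 x 80 x 50 mm, on the left, nearer the robot; origin at the centre of its underside.

How it is judged:
By the outcome, as a careful person would: the job done as asked, in the order asked, and still so for the second after the job is handed in, with the robot touching nothing.
It also fails if it takes over 64 s, if anything falls off the work surface, if the arm or the gripper's body presses on something with over 40 N, if the wrist force passes 120 N, or if a joint passes its speed limit or range.

## Working session

There is one attempt and no reset: what is moved stays moved. The work goes in short steps, Python scripts to look and compute and a tool call to move; the robot and the scene stay as the last step left them, time stands still between calls to the robot, and variables do not carry over. Pictures are saved under pics/ and viewed, at most 10 in all, crops included, and the job is handed in when it is done.

Besides the shell and the picture viewer there is one more tool, called after ">>>" as a command line: name --argument value ..., lists and objects as JSON in quotes. servo_tool: Moves the arm, as the interface text tells. Its arguments: {"type":"object","properties":{"series":{"type":"array"},"claw":{"type":"number"},"grip_force":{"type":"number"}},"required":["series"]}

```bash
mkdir -p pics
cat > h.py <<'E'
import numpy as np, cv2
from station import telemetry, eyes, ticket, recognise, trace
def save(cam,fn):
    im=eyes.grab_frame(cam); cv2.imwrite('pics/'+fn,im[:,:,::-1].copy()); return im
def proj(cam,P):
    c=eyes.calibration(cam); return cv2.projectPoints(np.array(P,float).reshape(-1,3),np.array(c['rvec'],float),np.array(c['tvec'],float),np.array(c['mtx'],float),None)[0].reshape(-1,2)
E
python3 - <<'E'
from h import *
s=telemetry.get_state(); print(s['t'],s['eef_pos'],s['ee_rot'],s['force'],s['width'])
ims=[save(c,c+'0.png') for c in ('side','top')]
for c in ('side','top'):
    k=eyes.calibration(c); R=cv2.Rodrigues(np.array(k['rvec'],float))[0]; print(c,'cam at',-R.T@np.array(k['tvec']).ravel(), 'fwd',R[2])
    for n in ('axle','hub','valve','tyre','wheel','can','driver','tub'):
        try:
            print(c,n,[(np.round(d['position'],3).tolist(),round(d['conf'],2)) for d in recognise(c,n)[:3]])
        except Exception as e: print(c,n,e)
cv2.imwrite('pics/both0.png',cv2.resize(np.hstack(ims)[:,:,::-1],(800,300)))
E
```

```text
0.0 [0.20438337 0.64279678 0.2256404 ] [ 3.13995779e+00 -1.48212828e-04 -3.07958665e-01] [-0.823125    0.15426964 -0.5208137 ] 0.08757217111819825
side cam at [0.00322495 0.53170732 0.59263249] fwd [ 0.61989582 -0.59581945 -0.51061566]
side axle [([0.569, 0.072, 0.14], 0.72)]
side hub [([0.572, 0.077, 0.183], 0.83)]
side valve [([0.573, 0.075, 0.184], 0.92)]
side tyre []
side wheel [([0.57, 0.076, 0.185], 0.77)]
side can [([0.647, 0.294, 0.095], 0.82)]
side driver [([0.562, -0.188, 0.034], 0.8)]
side tub [([0.482, 0.296, 0.019], 0.79)]
top cam at [0.44859902 0.05196257 1.06888918] fwd [ 0.10433776 -0.02575359 -0.99420842]
top axle [([0.572, 0.057, 0.177], 0.66)]
top hub []
top valve [([0.57, 0.053, 0.234], 0.92)]
top tyre [([0.577, 0.049, 0.28], 0.9)]
top wheel [([0.57, 0.05, 0.233], 0.75), ([0.465, 0.303, 0.005], 0.18)]
top can [([0.658, 0.278, 0.14], 0.87)]
top driver [([0.576, -0.216, 0.041], 0.64), ([0.57, 0.051, 0.234], 0.6)]
top tub [([0.468, 0.3, 0.006], 0.62)]
```

View pics/side0.png

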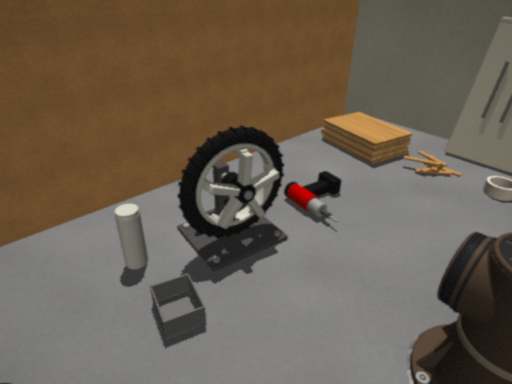

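View pics/top0.png

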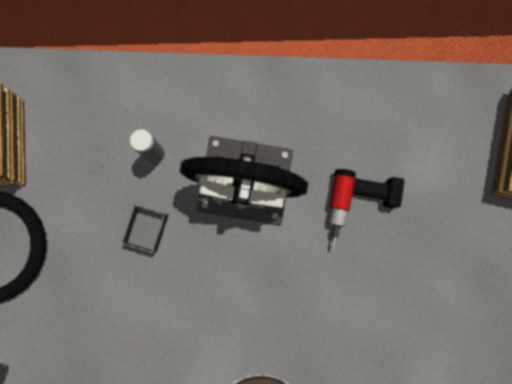

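```bash
cat >> h.py <<'E'
from scipy.optimize import minimize
def W(p,pts): # wheel frame (x back,y left,z up) -> world ; p=x,y,yaw
    c,s=np.cos(p[2]),np.sin(p[2]); R=np.array([[c,-s,0],[s,c,0],[0,0,1]]); return np.asarray(pts)@R.T+[p[0],p[1],.16]
a,b=np.meshgrid(np.linspace(0,2*np.pi,72),np.linspace(0,2*np.pi,12)); a=a.ravel();b=b.ravel()
TOR=np.c_[.018*np.sin(b),(.122+.018*np.cos(b))*np.cos(a),(.122+.018*np.cos(b))*np.sin(a)]
def rect(im,cam,p,xf,S=2000,r=.15): # rectified view of plane x=xf, seen from the robot; returns 600x600
    n=int(2*r*S); g=np.array([[0,0],[n,0],[n,n],[0,n]],np.float32)
    P=W(p,[[xf,r-u/S,r-v/S] for u,v in g]); H=cv2.getPerspectiveTransform(g,proj(cam,P).astype(np.float32))
    return cv2.warpPerspective(im,H,(n,n),flags=cv2.WARP_INVERSE_MAP|cv2.INTER_CUBIC)
E
python3 - <<'E'
from h import *
M={};I={}
for c in ('side','top'):
    I[c]=eyes.grab_frame(c); d=trace(c,'tyre'); print(c,[(x['conf'],x['mask'].sum()) for x in d])
    m=d[0]['mask'] if d else None
    if m is not None:
        q,lab,st,_=cv2.connectedComponentsWithStats(m.astype(np.uint8)); m=lab==1+np.argmax(st[1:,4])
        h=cv2.convexHull(np.argwhere(m)[:,::-1].astype(np.int32)); z=np.zeros((384,512),np.uint8); cv2.fillConvexPoly(z,h,1); M[c]=z; print(c,st)
def cost(p):
    t=0
    for c in M:
        h=cv2.convexHull(proj(c,W(p,TOR)).astype(np.float32)); z=np.zeros((384,512),np.uint8)
        cv2.fillConvexPoly(z,np.round(h*16).astype(np.int32),1,shift=4); t+=1-(z&M[c]).sum()/(z|M[c]).sum()
    return t
best=min((minimize(cost,[.58,.05,y],method='Nelder-Mead',options=dict(initial_simplex=[[.58,.05,y],[.6,.05,y],[.58,.07,y],[.58,.05,y+.15]])) for y in (-.3,-.1,.1)),key=lambda r:r.fun)
p=best.x; print(p,best.fun); np.save('p.npy',p)
r=[rect(I['side'],'side',p,x) for x in (-.052,.02)]
cr=cv2.resize(I['side'][115:245,170:295],(0,0),fx=4,fy=4,interpolation=2)
cv2.imwrite('pics/rect.png',cv2.resize(np.hstack(r)[:,:,::-1],(800,400))); cv2.imwrite('pics/crop.png',cr[:,:,::-1])
E
```

```text
side [(0.81, np.int64(3644))]
side [[     0      0    512    384 192964]
 [   177    127    107    110   3636]
 [   225    200      3      3      8]]
top [(0.83, np.int64(2407))]
top [[     0      0    512    384 194201]
 [   180    157    129     41   2407]]
[ 0.58363384  0.05587464 -0.14204716] 0.10229473404960876
```

View pics/rect.png

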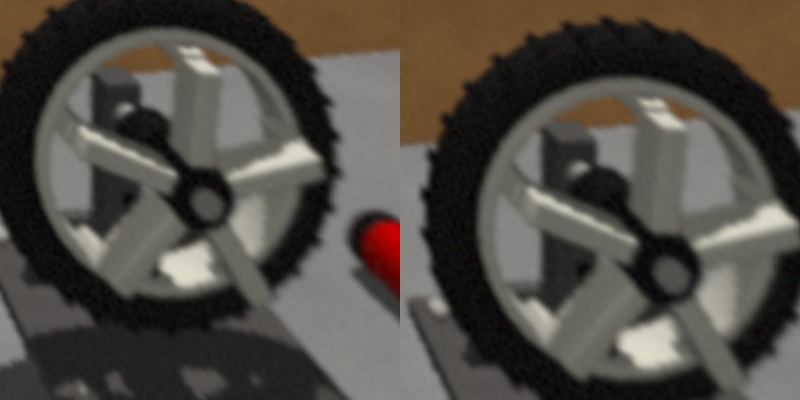

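View pics/crop.png

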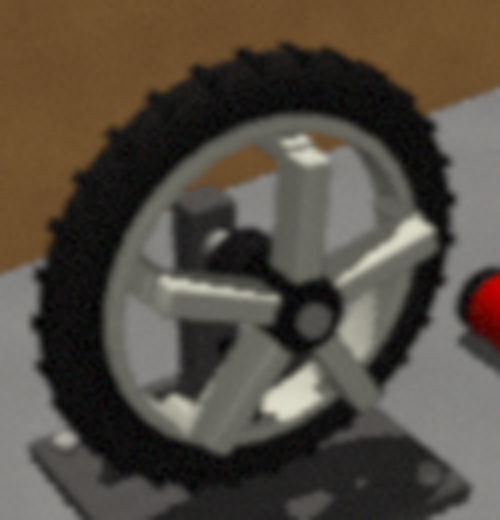

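Run:
```python
from h import *
p=np.load('p.npy'); I=cv2.imread('pics/side0.png')
big=cv2.resize(I[115:245,170:295],(0,0),fx=4.6,fy=4.6,interpolation=2); o=big.copy()
f=lambda P:[tuple(int(v) for v in (u-[170,115])*4.6) for u in proj('side',W(p,P))]
pol=lambda x,r,d:[x,-r*np.sin(np.radians(d)),r*np.cos(np.radians(d))]
for k in range(5):
    d=-2+72*k
    cv2.line(o,*f([pol(-.052,.024,d),pol(-.052,.095,d)]),(0,255,0),1)
    u=f([pol(0,.1,d+36),pol(.02,.07,d+36),pol(.038,.064,d+36)])
    cv2.polylines(o,[np.array(u)],False,(0,0,255),1); cv2.putText(o,str(d+36),u[2],0,.5,(255,0,255),1)
for r in (.14,.097):
    cv2.polylines(o,[np.array(f([pol(0 if r>.1 else -.016,r,t) for t in range(0,360,5)]))],True,(255,255,0),1)
cv2.circle(o,f([[-.056,0,0]])[0],3,(0,0,255),-1)
cv2.imwrite('pics/cand.png',o)
print(proj('wrist',W(p,[[0,0,0]])))
```

```text
[[ 2138.55012493 -1948.86279292]]
```

View pics/cand.png

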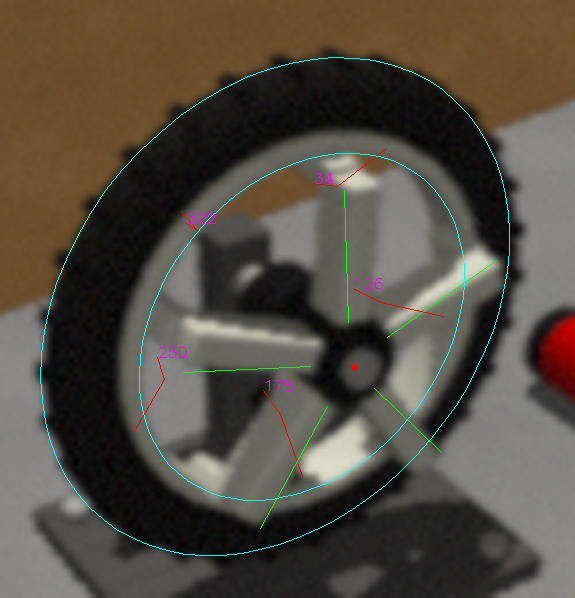

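Run:
```python
from h import *
from scipy.spatial.transform import Rotation as Ro
s=telemetry.get_state(); T=Ro.from_euler('xyz',s['ee_rot']).as_matrix()
k=eyes.calibration('wrist'); R=cv2.Rodrigues(np.array(k['rvec'],float))[0]; C=-R.T@np.array(k['tvec']).ravel()
print(T.round(3)); print('cam in tool',T.T@(C-s['eef_pos'])); print('cam axes in tool (rows x,y,z)',(R@T).round(3)); print(k['mtx'])
```

```text
[[ 0.953 -0.303 -0.   ]
 [-0.303 -0.953  0.   ]
 [-0.    -0.    -1.   ]]
cam in tool [ 0.07852205  0.00046638 -0.15748229]
cam axes in tool (rows x,y,z) [[-0.     1.     0.   ]
 [-0.957 -0.    -0.29 ]
 [-0.29  -0.     0.957]]
[[340.26677072   0.         257.60419521]
 [  0.         340.26677072 192.43703132]
 [  0.           0.           1.        ]]
```

>>> servo_tool --series '[[[27, 20, -14, -0.083], [27, 20, -14, -0.083], [27, 20, -14, 0], [27, 20, -14, 0], [27, 20, -14, 0], [27, 20, -14, 0], [27, 20, -14, 0], [27, 20, -14, 0], [27, 20, -14, 0], [27, 20, -8, 0]]]' --claw 1

```text
t: 1.93
eef_pos: [0.4385, 0.4005, 0.3627]
ee_rot: [-3.139, -0.001, -0.142]
force: [-0.0, 0.8, 1.2]
width: 0.0264
gripper_force: 0.0
```

>>> servo_tool --series '[[[27, 20, 0, 0], [27, 20, 0, 0], [27, 20, 0, 0], [27, 20, 0, 0], [27, 20, 0, 0], [27, 20, 0, 0], [27, 20, 0, 0], [27, 20, 0, 0], [27, 20, 0, 0], [20, 20, 0, 0]]]'

```text
t: 2.77
eef_pos: [0.6709, 0.1648, 0.36]
ee_rot: [3.141, 0.0, -0.142]
force: [0.2, -0.6, -0.0]
width: 0.0005
gripper_force: 0.0
```

Run:
```python
from h import *
s=telemetry.get_state(); print(s['t'],s['eef_pos'],s['ee_rot'],s['q'])
im=save('wrist','w1.png'); cv2.imwrite('pics/w1b.png',cv2.resize(cv2.rotate(im,cv2.ROTATE_180)*1,(800,600))[:,:,::-1])
print(proj('wrist',W(np.load('p.npy'),[[0,0,.14],[0,0,0],[.02,0,.07]])))
for n in ('tyre','valve','hub'): print(n,[(np.round(d['position'],3),d['conf']) for d in recognise('wrist',n)])
```

```text
2.7667 [0.67087185 0.16483809 0.36003312] [ 3.14111049e+00  3.32381447e-04 -1.42218807e-01] [ 5.22369037e-01  3.40815969e-01  2.80907975e-01  1.74865524e-04
 -1.51144734e+00  9.06198142e-01]
[[415.12538852 302.8679064 ]
 [360.16248772 228.57263038]
 [384.11525501 238.32147645]]
tyre [(array([0.593, 0.012, 0.213]), 0.93)]
valve [(array([0.59 , 0.031, 0.178]), 0.8)]
hub [(array([0.592, 0.029, 0.176]), 0.57)]
```

View pics/w1.png

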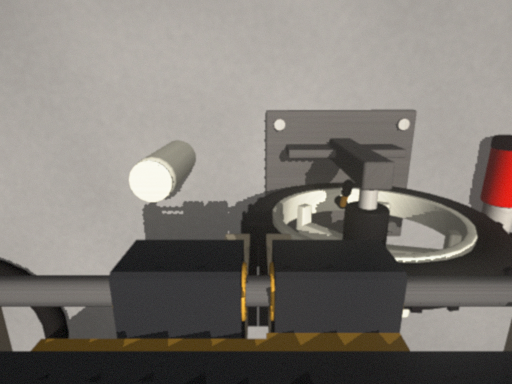

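Run:
```python
from h import *
p=np.load('p.npy')
k=eyes.calibration('wrist'); R=cv2.Rodrigues(np.array(k['rvec'],float))[0]; C=-R.T@np.array(k['tvec']).ravel()
def back(u,z): d=R.T@np.linalg.inv(k['mtx'])@[u[0],u[1],1]; return C+d*(z-C[2])/d[2]
Rw=np.array([[np.cos(-.142),-np.sin(-.142)],[np.sin(-.142),np.cos(-.142)]])
for u in ((265,110),(415,110),(340,110)): print(u,back(u,.012),'wheel-frame rel p',Rw.T@(back(u,.012)[:2]-p[:2]))
pol=lambda x,r,d:[x,-r*np.sin(np.radians(d)),r*np.cos(np.radians(d))]
for d in range(0,360,12):
    u=proj('wrist',W(p,[pol(.02,.07,d),pol(.038,.064,d)])); print(d,u.round().tolist())
for n,P in dict(post=[.05,0,0],posttop=[.08,0,0],axback=[.05,0,.0]).items(): print(n,proj('wrist',W(p,[P])))
```

```text
(265, 110) [0.71699573 0.14750618 0.012     ] wheel-frame rel p [0.11905159 0.10958307]
(415, 110) [ 0.68590967 -0.06715354  0.012     ] wheel-frame rel p [ 0.11865777 -0.10731548]
(340, 110) [0.70145316 0.0401795  0.012     ] wheel-frame rel p [0.11885469 0.00113701]
0 [[389.0, 235.0], [389.0, 214.0]]
12 [[404.0, 234.0], [403.0, 213.0]]
24 [[417.0, 232.0], [414.0, 212.0]]
36 [[427.0, 229.0], [423.0, 209.0]]
48 [[433.0, 225.0], [429.0, 206.0]]
60 [[436.0, 221.0], [432.0, 203.0]]
72 [[435.0, 216.0], [431.0, 199.0]]
84 [[431.0, 211.0], [428.0, 195.0]]
96 [[425.0, 207.0], [422.0, 192.0]]
108 [[417.0, 203.0], [415.0, 188.0]]
120 [[407.0, 199.0], [406.0, 186.0]]
132 [[396.0, 196.0], [395.0, 183.0]]
144 [[385.0, 194.0], [385.0, 181.0]]
156 [[373.0, 192.0], [374.0, 180.0]]
168 [[361.0, 191.0], [363.0, 179.0]]
180 [[349.0, 191.0], [352.0, 179.0]]
192 [[339.0, 191.0], [342.0, 179.0]]
204 [[329.0, 192.0], [332.0, 180.0]]
216 [[320.0, 194.0], [324.0, 181.0]]
228 [[313.0, 196.0], [317.0, 183.0]]
240 [[307.0, 199.0], [312.0, 186.0]]
252 [[303.0, 203.0], [309.0, 189.0]]
264 [[302.0, 207.0], [308.0, 192.0]]
276 [[304.0, 211.0], [310.0, 195.0]]
288 [[309.0, 216.0], [315.0, 199.0]]
300 [[317.0, 221.0], [322.0, 203.0]]
312 [[327.0, 225.0], [332.0, 207.0]]
324 [[341.0, 229.0], [344.0, 210.0]]
336 [[356.0, 232.0], [359.0, 212.0]]
348 [[373.0, 234.0], [374.0, 214.0]]
post [[368.21412423 183.02402394]]
posttop [[370.83469401 155.79852033]]
axback [[368.21412423 183.02402394]]
```

>>> servo_tool --series '[[[-34, 16, 0, 0], [-34, 16, 0, 0], [-34, 16, 0, 0], [-34, 16, 0, 0], [-35, 16, 0, 0], [0, 0, 26, 0], [0, 0, 26, 0], [0, 0, 26, 0], [0, 0, 26, 0], [0, 0, 26, 0]]]'

```text
t: 3.8
eef_pos: [0.488, 0.1123, 0.2303]
ee_rot: [-3.14, -0.002, -0.14]
force: [-0.3, 0.9, -0.1]
width: 0.0004
gripper_force: 0.0
```

```bash
cat >> h.py <<'E'
def rel(): # TCP in wheel terms, mm: x back, u right, h above axle
    s=telemetry.get_state(); p=np.load('p.npy'); d=s['eef_pos']-[p[0],p[1],.16]; c,q=np.cos(p[2]),np.sin(p[2])
    return s['t'],np.round([(c*d[0]+q*d[1])*1e3,(q*d[0]-c*d[1])*1e3,d[2]*1e3],1),np.round(s['force'],1)
E
python3 - <<'E'
from h import *
print(rel()); eyes.grab_frame('top'); eyes.grab_frame('side')
for c in ('top','side'):
  for n in ('hub','axle','tyre'): print(c,n,[(np.round(d['position'],3),d['conf']) for d in recognise(c,n)[:1]])
E
```

```text
(3.8, array([-102.6,  -42.3,   70.3]), array([-0.3,  0.9, -0.1]))
top hub [(array([0.569, 0.017, 0.26 ]), 0.84)]
top axle [(array([0.578, 0.023, 0.178]), 0.94)]
top tyre [(array([0.571, 0.014, 0.291]), 0.64)]
side hub [(array([0.57 , 0.095, 0.145]), 0.93)]
side axle [(array([0.566, 0.08 , 0.097]), 0.97)]
side tyre [(array([0.579, 0.154, 0.144]), 0.8)]
```

>>> servo_tool --series '[[[0, 23, 0, 0], [0, 23, 1, 0], [12, 0, 1, 0], [12, 0, 0, 0], [12, 0, 0, 0], [1, 0, 0, 0], [1, 0, 0, 0], [1, 0, 0, 0], [0, 0, 0, 0], [0, 0, 0, 0]]]'

```text
t: 5.03
eef_pos: [0.5208, 0.0606, 0.2285]
ee_rot: [3.142, 0.0, -0.141]
force: [0.3, -0.1, -0.2]
width: 0.0004
gripper_force: 0.0
```

```bash
python3 -c "
from h import *
print(rel())"
```

```text
(5.0333, array([-62.9,   4.2,  68.5]), array([ 0.3, -0.1, -0.2]))
```

>>> servo_tool --series '[[[1, 0, 0, 0], [0, 0, 0, 0], [1, 0, 0, 0], [0, 0, 0, 0], [1, 0, 0, 0], [0, 0, 0, 0], [1, 0, 0, 0], [0, 0, 0, 0], [0, 0, 0, 0], [0, 0, 0, 0]]]'

```text
t: 5.87
eef_pos: [0.5214, 0.0595, 0.2283]
ee_rot: [3.14, 0.006, -0.142]
force: [-16.8, 2.9, 8.9]
width: 0.0003
gripper_force: 8.2
```

```bash
python3 -c "
from h import *
print(rel())"
```

```text
(5.8667, array([-62.2,   5.2,  68.3]), array([-16.8,   2.9,   8.9]))
```

>>> servo_tool --series '[[[-10, 0, 0, 0], [0, -20, 0, 0], [0, -22, 0, 0], [7, 0, 0, 0], [6, 0, 0, 0], [0, 0, 0, 0], [0, 5, 0, 0], [0, 5, 0, 0], [0, 5, 0, 0], [0, 0, 0, 0]]]'

```text
t: 6.7
eef_pos: [0.5312, 0.0847, 0.2287]
ee_rot: [-3.142, -0.0, -0.143]
force: [-1.3, -0.7, 0.4]
width: 0.0004
gripper_force: 0.0
```

```bash
python3 -c "
from h import *
print(rel())"
```

```text
(6.7, array([-56. , -21.1,  68.7]), array([-1.3, -0.7,  0.4]))
```

>>> servo_tool --series '[[[0, 5, 0, 0], [0, 5, 0, 0], [0, 5, 0, 0], [0, 5, 0, 0], [0, 5, 0, 0], [0, 5, 0, 0], [0, 0, 0, 0], [0, 0, 0, 0], [0, 0, 0, 0], [0, 0, 0, 0]]]'

```text
t: 7.53
eef_pos: [0.5273, 0.056, 0.2286]
ee_rot: [3.141, 0.0, -0.142]
force: [1.4, 0.0, 0.1]
width: 0.0007
gripper_force: 0.0
```

Run:
```python
from h import *
print(rel()); im=save('side','s1.png'); cv2.imwrite('pics/s1c.png',cv2.resize(im[95:245,140:295],(0,0),fx=3.8,fy=3.8,interpolation=2)[:,:,::-1])
```

```text
(7.5333, array([-55.8,   7.8,  68.6]), array([1.4, 0. , 0.1]))
```

View pics/s1c.png

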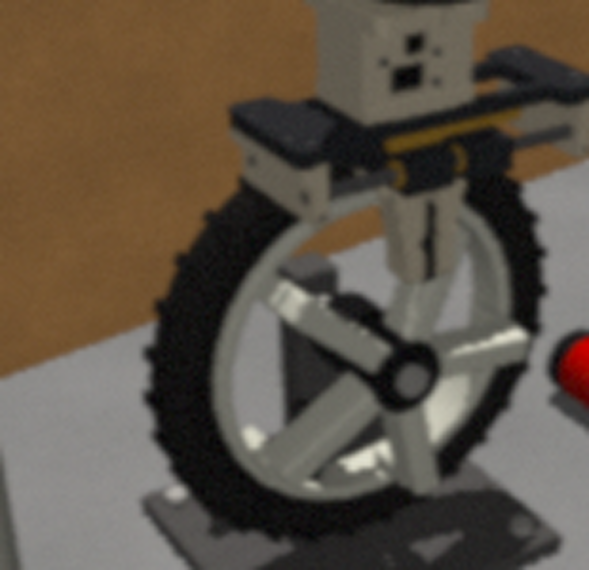

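```bash
cat >> h.py <<'E'
from scipy.ndimage import map_coordinates
def spokefit(im,cam='side',show=False): # spoke angle mod 72 deg, from front-face edges
    g=cv2.GaussianBlur(cv2.cvtColor(im,cv2.COLOR_RGB2GRAY).astype(np.float32),(0,0),.8); gx=cv2.Sobel(g,5,1,0);gy=cv2.Sobel(g,5,0,1); p=np.load('p.npy')
    r=np.linspace(.034,.09,25); out=[]
    for th in np.arange(0,72,1.):
        tot=[]
        for k in range(5):
            t=np.radians(th+72*k)
            for sgn in (-1,1):
                P=np.c_[np.full(25,-.052),-(r*np.sin(t)+sgn*.009*np.cos(t)),r*np.cos(t)-sgn*.009*np.sin(t)]
                u=proj(cam,W(p,P)); d=u[-1]-u[0]; n=np.array([-d[1],d[0]])/np.hypot(*d)
                c=[u[:,1],u[:,0]]; v=n[0]*map_coordinates(gx,c,order=1)+n[1]*map_coordinates(gy,c,order=1)
                tot.append(abs(v.mean()))
        out.append(np.mean(tot))
    return np.array(out)
E
python3 - <<'E'
from h import *
for f in ('side0','s1'):
    o=spokefit(cv2.imread(f'pics/{f}.png')[:,:,::-1].copy()); i=np.argsort(-o)[:8]; print(f,list(zip(i.tolist(),o[i].round(1).tolist())),o.mean())
E
```

```text
side0 [(4, 68.6), (5, 65.6), (3, 63.6), (64, 60.0), (65, 57.9), (63, 57.6), (6, 55.9), (17, 54.9)] 42.84330951351872
s1 [(27, 69.7), (26, 69.3), (28, 64.9), (25, 63.9), (13, 58.9), (14, 58.1), (12, 57.7), (29, 56.9)] 38.03307824185716
```

>>> servo_tool --series '[[[0, 5, 0, 0], [0, 5, 0, 0], [0, 5, 0, 0], [0, 5, 0, 0], [0, 5, 0, 0], [0, 0, 0, 0], [-20, 0, 0, 0], [0, -38, 0, 0], [0, -38, 0, 0], [0, -38, 0, 0]]]'

```text
t: 8.42
eef_pos: [0.5199, 0.1473, 0.2291]
ee_rot: [3.141, -0.0, -0.144]
force: [2.7, -0.7, -1.2]
width: 0.0006
gripper_force: 0.0
```

Run:
```python
from h import *
print(rel()); o=spokefit(save('side','s2.png')); i=np.argsort(-o)[:5]; print(i,o[i])
```

```text
(8.4167, array([-76.1, -81.5,  69.1]), array([ 2.7, -0.7, -1.2]))
[26 27 25 24 28] [56.49418454 54.96443109 54.88930624 52.12974579 51.85180774]
```

Run:
```python
from h import *
im=save('side','s3.png'); print(spokefit(im).round(0).tolist()); print(rel())
cv2.imwrite('pics/s3c.png',cv2.resize(im[95:245,140:295],(0,0),fx=3.8,fy=3.8,interpolation=2)[:,:,::-1])
```

```text
[24.0, 23.0, 22.0, 21.0, 21.0, 19.0, 19.0, 19.0, 21.0, 24.0, 27.0, 29.0, 32.0, 33.0, 34.0, 36.0, 37.0, 39.0, 42.0, 44.0, 45.0, 48.0, 51.0, 53.0, 53.0, 54.0, 55.0, 52.0, 50.0, 46.0, 42.0, 36.0, 32.0, 29.0, 29.0, 34.0, 38.0, 40.0, 42.0, 46.0, 47.0, 49.0, 49.0, 46.0, 41.0, 38.0, 34.0, 31.0, 29.0, 28.0, 26.0, 24.0, 21.0, 17.0, 15.0, 13.0, 15.0, 17.0, 18.0, 19.0, 20.0, 22.0, 23.0, 23.0, 23.0, 23.0, 24.0, 24.0, 25.0, 26.0, 26.0, 25.0]
(8.5167, array([-75.6, -84.7,  68.3]), array([ 0.5, -0.6,  0.3]))
```

View pics/s3c.png

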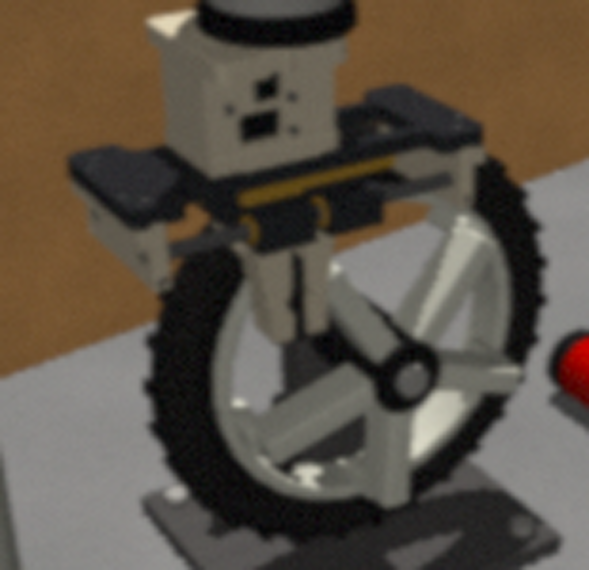

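>>> servo_tool --series '[[[10, 0, 0, 0], [10, 0, 0, 0], [0, 6, 0, 0], [0, 6, 0, 0], [0, 6, 0, 0], [0, 6, 0, 0], [0, 6, 0, 0], [0, 6, 0, 0], [0, 6, 0, 0], [0, 6, 0, 0]]]'

```text
t: 9.35
eef_pos: [0.534, 0.0962, 0.2297]
ee_rot: [-3.14, -0.002, -0.143]
force: [0.6, 3.4, 3.7]
width: 0.0006
gripper_force: 2.2
```

Run:
```python
from h import *
print(rel()); print(spokefit(save('side','s4.png'))[:72:2].round(0).tolist())
```

```text
(9.35, array([-54.9, -32.9,  69.7]), array([0.6, 3.4, 3.7]))
[56.0, 43.0, 40.0, 47.0, 47.0, 34.0, 28.0, 29.0, 31.0, 33.0, 36.0, 40.0, 44.0, 47.0, 45.0, 42.0, 44.0, 45.0, 44.0, 45.0, 46.0, 41.0, 33.0, 42.0, 53.0, 69.0, 74.0, 65.0, 46.0, 31.0, 22.0, 38.0, 60.0, 70.0, 54.0, 58.0]
```

>>> servo_tool --series '[[[0, 6, 0, 0], [0, 6, 0, 0], [0, 6, 0, 0], [0, 6, 0, 0], [0, 6, 0, 0], [0, 6, 0, 0], [0, 6, 0, 0], [0, 6, 0, 0], [0, 6, 0, 0], [0, 6, 0, 0]]]'

```text
t: 10.23
eef_pos: [0.5244, 0.0369, 0.2284]
ee_rot: [3.141, 0.0, -0.142]
force: [0.8, 4.2, 0.7]
width: 0.0009
gripper_force: 1.6
```

>>> servo_tool --series '[[[0, 3, 0, 0], [0, 0, 0, 0], [-10, 0, 0, 0], [-10, 0, 0, 0], [0, -38, 0, 0], [0, -38, 0, 0], [0, -38, 0, 0], [0, 0, 0, 0], [0, 0, 0, 0], [0, 0, 0, 0]]]'

```text
t: 11.07
eef_pos: [0.5196, 0.1502, 0.2284]
ee_rot: [3.141, 0.001, -0.141]
force: [-0.3, -0.1, 0.2]
width: 0.0002
gripper_force: 0.0
```

Run:
```python
from h import *
print(rel()); print(spokefit(save('side','s5.png')).round(0).tolist())
```

```text
(11.0667, array([-76.7, -84.3,  68.4]), array([-0.3, -0.1,  0.2]))
[25.0, 26.0, 26.0, 25.0, 23.0, 21.0, 21.0, 22.0, 24.0, 27.0, 29.0, 31.0, 33.0, 36.0, 38.0, 40.0, 44.0, 47.0, 49.0, 50.0, 53.0, 53.0, 53.0, 54.0, 54.0, 50.0, 47.0, 40.0, 33.0, 30.0, 27.0, 25.0, 25.0, 32.0, 37.0, 42.0, 42.0, 44.0, 44.0, 45.0, 46.0, 44.0, 39.0, 37.0, 36.0, 35.0, 34.0, 33.0, 31.0, 28.0, 25.0, 21.0, 17.0, 16.0, 15.0, 16.0, 18.0, 20.0, 21.0, 22.0, 23.0, 23.0, 22.0, 23.0, 23.0, 24.0, 23.0, 23.0, 23.0, 24.0, 25.0, 25.0]
```

>>> servo_tool --series '[[[10, 0, 0, 0], [11, 0, 0, 0], [0, 6, 0, 0], [0, 6, 0, 0], [0, 6, 0, 0], [0, 6, 0, 0], [0, 6, 0, 0], [0, 6, 0, 0], [0, 6, 0, 0], [0, 6, 0, 0]]]'

```text
t: 11.95
eef_pos: [0.5356, 0.0997, 0.2298]
ee_rot: [-3.139, -0.003, -0.142]
force: [0.8, 4.1, 3.8]
width: 0.001
gripper_force: 2.4
```

>>> servo_tool --series '[[[0, 6, 0, 0], [0, 6, 0, 0], [0, 6, 0, 0], [0, 6, 0, 0], [0, 6, 0, 0], [0, 6, 0, 0], [0, 6, 0, 0], [0, 5, 0, 0], [0, 4, 0, 0], [0, 0, 0, 0]]]'

```text
t: 12.78
eef_pos: [0.5266, 0.048, 0.2283]
ee_rot: [3.14, 0.001, -0.142]
force: [-0.5, 0.3, -0.2]
width: 0.0003
gripper_force: 0.0
```

Run:
```python
from h import *
print(rel()); print(spokefit(save('side','s6.png')).round(0).tolist())
```

```text
(12.7833, array([-55.3,  15.9,  68.3]), array([-0.5,  0.3, -0.2]))
[28.0, 27.0, 26.0, 28.0, 31.0, 36.0, 41.0, 45.0, 51.0, 53.0, 53.0, 50.0, 45.0, 44.0, 51.0, 54.0, 54.0, 52.0, 47.0, 44.0, 40.0, 36.0, 32.0, 33.0, 33.0, 31.0, 33.0, 35.0, 45.0, 58.0, 66.0, 67.0, 62.0, 51.0, 41.0, 31.0, 26.0, 26.0, 27.0, 29.0, 32.0, 37.0, 39.0, 39.0, 37.0, 35.0, 34.0, 32.0, 30.0, 28.0, 26.0, 25.0, 23.0, 21.0, 18.0, 16.0, 17.0, 19.0, 20.0, 23.0, 26.0, 29.0, 32.0, 35.0, 36.0, 36.0, 34.0, 32.0, 31.0, 31.0, 30.0, 29.0]
```

>>> servo_tool --series '[[[0, 2, 0, 0], [0, 2, 0, 0], [0, 2, 0, 0], [0, 1, 0, 0], [0, 0, 0, 0], [0, 0, 0, 0], [0, 0, 0, 0], [0, 0, 0, 0], [0, 0, 0, 0], [0, 0, 0, 0]]]'

```text
t: 13.67
eef_pos: [0.5265, 0.0423, 0.2286]
ee_rot: [3.141, -0.0, -0.142]
force: [1.3, 1.9, 0.6]
width: 0.0006
gripper_force: 1.0
```

Run:
```python
from h import *
print(rel()); print(spokefit(save('side','s7.png'))[24:48].round(0).tolist())
```

```text
(13.6667, array([-54.7,  21.5,  68.6]), array([1.3, 1.9, 0.6]))
[26.0, 25.0, 25.0, 26.0, 29.0, 32.0, 37.0, 41.0, 51.0, 57.0, 57.0, 52.0, 42.0, 32.0, 26.0, 28.0, 30.0, 31.0, 31.0, 32.0, 33.0, 33.0, 31.0, 27.0]
```

>>> servo_tool --series '[[[0, 2, 0, 0], [0, 2, 0, 0], [0, 0, 0, 0], [0, 0, 0, 0], [0, 0, 0, 0], [-20, 0, 0, 0], [-30, 0, 0, 0], [0, 0, -40, 0], [0, 0, -40, 0], [0, 0, -40, 0]]]'

```text
t: 14.55
eef_pos: [0.4747, 0.0443, 0.3497]
ee_rot: [3.139, 0.002, -0.142]
force: [0.8, 0.4, 0.7]
width: 0.0005
gripper_force: 0.0
```

>>> servo_tool --series '[[[0, 0, -20, 0], [30, -28, 0, 0], [30, -28, 0, 0], [30, -28, 0, 0], [30, -28, 0, 0], [30, -28, 0, 0], [28, 0, 0, 0], [0, 0, 0, 0], [0, 0, 0, 0], [0, 0, 0, 0]]]'

```text
t: 15.38
eef_pos: [0.672, 0.1583, 0.3679]
ee_rot: [3.14, 0.001, -0.142]
force: [-0.3, 0.4, 0.9]
width: 0.0002
gripper_force: 0.0
```

Run:
```python
from h import *
print(rel()); print(spokefit(save('side','s8.png'))[20:52].round(0).tolist()); im=save('wrist','w8.png')
pol=lambda x,r,d:[x,-r*np.sin(np.radians(d)),r*np.cos(np.radians(d))]
p=np.load('p.npy'); o=im[:,:,::-1].copy()
for d in (-10,-5,0,5,10): print(d,proj('wrist',W(p,[pol(.02,.07,d),pol(.038,.064,d)])).round(1).tolist())
u,v=proj('wrist',W(p,[pol(.02,.07,0)]))[0].astype(int); print(u,v)
a=np.clip([v-60,u-80],0,999); c=o[a[0]:v+60,a[1]:u+80]; print('crop origin',a,c.shape)
cv2.imwrite('pics/w8c.png',cv2.resize(c,(0,0),fx=4,fy=4,interpolation=2))
```

```text
(15.3833, array([  73. , -113.9,  207.9]), array([-0.3,  0.4,  0.9]))
[51.0, 54.0, 55.0, 52.0, 46.0, 39.0, 31.0, 24.0, 20.0, 21.0, 28.0, 35.0, 40.0, 42.0, 43.0, 51.0, 56.0, 57.0, 51.0, 43.0, 34.0, 32.0, 32.0, 32.0, 32.0, 31.0, 29.0, 26.0, 23.0, 21.0, 19.0, 19.0]
-10 [[364.5, 233.5], [365.4, 213.5]]
-5 [[371.1, 233.8], [371.5, 213.8]]
0 [[377.7, 233.9], [377.5, 213.9]]
5 [[384.0, 233.8], [383.3, 213.8]]
10 [[390.1, 233.5], [388.8, 213.5]]
377 233
crop origin [173 297] (120, 160, 3)
```

View pics/w8c.png

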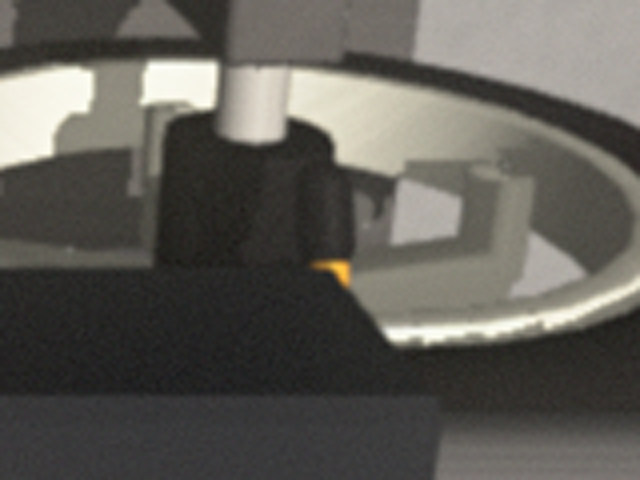

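Run:
```python
from h import *
p=np.load('p.npy'); print(proj('wrist',W(p,[[.042,0,0]])), 'pin observed col 360')
print(rel()); print(ticket.job_done())
```

```text
[[358.66970635 190.61193596]] pin observed col 360
(15.4833, array([  72.6, -113.9,  209.4]), array([-0.5,  0. ,  0.5]))
the job is handed in; nothing more can be done
None
```

I pushed three spokes round clockwise, and the valve now stands at twelve o'clock to within about 1° by the cameras. The arm is clear of the wheel, the can, driver and tub were left alone, and the job was handed in at 15.5 s with no verdict returned.

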